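# Zero the slicer and knock its lock pin home

### The job

Make the bench slicer safe for washing: first turn the thickness knob on its top until the knob's nose points at the zero mark and let go of it, then take the pestle out of the mortar and, with the foot of the pestle, strike the sprung lock pin on the slicer's sloping front with a brisk blow (or several) until it is fully home. Do not push the pin with the gripper. Finally stand the pestle back in the mortar, foot down, let go, and leave the mortar standing and the jar, saucer, sieve and spoon where they are.

Things in the scene. Friction and masses are not known exactly. Their poses are not given: they have to be found in the camera images.
- slicer: Bench slicer, cast aluminium, fixed on the chopping block (block top at z = 40 mm). Origin: centre of underside below the knob; x to its rear, z up. 120 mm wide (y). Flat deck at z 120 mm, x -45 to 80 mm; front slopes at 41 deg from (x -45, z 120) to (x -114, z 60 mm). Behind the deck an upright round disc housing, 130 mm across, x 80 to 122 mm, up to z 163 mm.
- knob (a joint): Thickness knob on the deck: black bar 60 mm long, 14 mm thick, top 36 mm above the deck, turning about the slicer's z axis. Rad, counter-clockwise from above positive; 0 = pointed nose (white line on it) to the slicer's -x, at the thick black zero mark between knob and slope (thin ticks: other settings). Starts 0.6 to 1.3, range -1.7 to 1.7; friction 0.06 N m, stays where left.
- knob_grip (a point): On the knob's axis, 21 mm above the deck and 15 mm below the bar's top: where to grip the bar across its 14 mm. Its x axis runs along the bar from nose to tail and turns with the knob.
- pin (a joint): Travel of the steel lock pin into the sloping front, m: 0 = fully out, 0.022 = end stop. Starts 0 to 3 mm in. Sprung (100 N/m) with a friction catch of 8 N: it takes 8 to 11 N to drive and stays where it is driven to. Counts as home from 17 mm in. A brisk blow moves it at over 0.05 m/s.
- pin_head (a point): Centre of the outer face of the pin's head (steel disc 30 mm across); moves with the pin. Its z axis points out of the slope along the pin, 41 deg from vertical, up and towards the slicer's -x; the pin goes in along -z. Fully out it is 30 mm proud of the slope, fully in 8 mm. The pin meets the slope at x -79.7, y 0, z 89.8 mm in the slicer's frame.
- mortar: Squat granite mortar, loose, 3 kg, 130 mm across and 120 mm high, straight round hollow 72 mm across and 90 mm deep (inner floor 30 mm above its underside, walls 29 mm). Origin: centre of its underside; z up. Stands on the chopping block.
- pestle: Dark hardwood pestle, about 0.25 kg, 175 mm long, round; at the start it stands foot down in the mortar, leaning about 18 degrees, usually towards the robot, on the rim. Origin: centre of its foot face (flat 24 mm across, then rounded); z axis runs along it from foot to top. The foot is 58 mm across from 16 to 34 mm up, then tapers to a straight shaft 34 mm across from 90 to 166 mm.
- pestle_grip (a point): On the pestle's axis, 128 mm from the foot face, 47 mm below the top: the middle of the shaft left free above the mortar's rim. Axes as the pestle's.
- jar: Bystander: lever-top glass jar, 84 mm across (lever to 51 mm from the axis), 133 mm high, on the chopping block between mortar and slicer, front or rear. Origin: centre of underside.
- saucer: Bystander: white porcelain saucer, 110 mm across, 18 mm high, on the block between mortar and slicer, front or rear. Origin: centre of underside.
- sieve: Bystander: red plastic sieve, bowl 140 mm across and 50 mm high with a handle to 178 mm along its x axis, on the counter to the left of the block. Origin: centre of the bowl's underside.
- spoon: Bystander: steel tasting spoon 180 mm long, lying on the counter to the right of the block.

How it is judged:
By the outcome, as a careful person would: the job done as asked, in the order asked, and still so for the second after the job is handed in, with the robot touching nothing.
It also fails if it takes over 58 s, if anything falls off the work surface, if the arm or the gripper's body presses on something with over 40 N, if the wrist force passes 120 N, or if a joint passes its speed limit or range.

### The arm

A 7-joint arm with a two-finger parallel gripper is mounted at the origin on the work surface. World frame = base frame: x ahead of the robot, y to its left, z up, the work surface at z = 0. Lengths are in m, angles in rad, forces in N, time in s.
With the tool pointing down it reaches from about 0.4 to 0.85 m from the base axis. Payload 4.5 kg.
Tool frame: the origin (TCP) lies midway between the tips of the shut fingers; the grasp point (between the pads) lies 19 mm behind it; z points along the fingers, y is the line along which they close (so a half turn about z gives the same grasp; the last joint's range is limited). The gripper opens to 88 mm and grips with 3 to 60 N. Pads are 18 mm wide; open, the fingers measure 123 mm over their backs; the gripper's body (75 mm by 187 mm) begins 45 mm behind the grasp point.
Start: joints at [1.165, 0.689, -0.195, 1.565, 0.157, 0.902, -0.215], TCP at [0.266, -0.566, 0.239] pointing down, gripper open.
Joint ranges: [-3.01, 3.01], [-0.46, 2.08], [-1.47, 1.51], [0.13, 2.56], [-1, 4.14], [0.04, 2.09], [-2.66, 2.66]. Speed limits (rad/s): [2.57, 2.57, 3.14, 3.14, 3.14, 3.14, 3.14].

### API

Orientations are given as a unit quaternion [x, y, z, w].
In Python, from plant import sensors, eyes, finish_job gives the robot as it stands.
- The arm moves only by the tool send_rows, never from a script. Its argument "rows" is text: rows parted by semicolons, each of 4 numbers parted by spaces: the shift along the tool's x, y, z normalised to -1 to 1, where 1 is 30 cm, then the turn about the tool's z normalised to -1 to 1, where 1 is 2 pi rad. A call has 1 to 10 rows; each row is the pose to reach, as a shift and turn from the pose commanded when the call began, along the tool's axes at that moment, turning the shorter way round; what a row does not reach only later rows make up. A row lasts 1/12 s, in which the tool goes at most 41.7 mm and 7.16 degrees, less where a joint would pass 70% of its speed; a pose out of reach is approached as far as the arm can. A call with a number of a shift or a turn outside -1 to 1 is refused whole. A call with a gripper value outside its range is refused whole. "jaw" is the closure, from -1 (fully open) to 1 (shut), set as the call begins (left out, the last holds). The fingers move at their own pace and stop on an object; "force" is the grip in N (left out, the last holds). Time passes only in rows, so rows that repeat a pose let the fingers close. It gives the time, the measured TCP pose, the force, the opening and the grip force at its end, in the units of the state.
- sensors.get_state(): the state, without advancing time (a new reading comes with each control period).
- eyes.snapshot(name): name is "scene" or "side" or "wrist"; returns (picture, depth): 480x640x3 uint8, red, green, blue; 480x640 float32, m along the optical axis (not along the pixel's ray), 0 where there is no reading.
- eyes.calibration(name): a dict with "fov_y" (degrees; the focal length in pixels is half the picture's height over the tangent of half this angle, whatever the lens; pixels are square), "cx", "cy" (the principal point, pixels), "world_from_camera" (4x4, takes a point from camera to world coordinates). Camera axes: x right, y down, z forward; pixel columns grow to the right and rows downward; lengths in m; the calibration is good to about 2 mm. A picture is of the moment at which its call begins: read the wrist's pose just before it. calibration takes no time and is no camera call; for the wrist camera it gives the pose at the moment of the call.
- finish_job(): hands the job in; it is judged then, once.
The state is a dict: "clock": time; "q": joint angles; "qd": joint speeds; "joint_torque": joint torques, N m; "tool_pos": TCP position; "eef_rot": TCP orientation; "contact_force": force on the tool from outside, world axes, zero at the start; "moment": the same for the moment, N m; "opening": opening from 0.0 (shut) to 1.0 (fully open); "finger_force": force on a finger pad.
Only numpy, scipy, OpenCV 4.12 (cv2) and the standard library are available. Lean on these libraries where they do the work, as an engineer would, in place of code of your own. Each camera call takes 0.05 s, during which the arm holds its last target. There are 200 camera calls.

## Working session

There is one attempt and no reset: what is moved stays moved. The work goes in short steps, Python scripts to look and compute and a tool call to move; the robot and the scene stay as the last step left them, time stands still between calls to the robot, and variables do not carry over. Pictures are saved under pics/ and viewed, at most 10 in all, crops included, and the job is handed in when it is done.

Besides the shell and the picture viewer there is one more tool, called after "Call:" by a JSON object that holds its "op" and its "data". send_rows: Moves the arm, as the interface text tells. Scaled input: -1 to 1 covers 30 cm each way for a shift and 2 pi rad each way for a turn. Its arguments: {"type":"object","properties":{"rows":{"type":"string"},"jaw":{"type":"number"},"force":{"type":"number"}},"required":["rows"]}

```bash
mkdir -p pics; ls; python3 - <<'E'
from plant import sensors, eyes
import cv2,numpy as np
s=sensors.get_state()
print({k:np.round(v,3).tolist() for k,v in s.items()})
for n in("scene","side"):
    p,d=eyes.snapshot(n);np.savez(f"pics/{n}0.npz",p=p,d=d,**{k:v for k,v in eyes.calibration(n).items()})
    cv2.imwrite(f"pics/{n}0.png",p[:,:,::-1]); c=eyes.calibration(n);print(n,c["fov_y"],c["cx"],c["cy"],np.round(c["world_from_camera"],3).tolist())
E
```

```text
pics
{'clock': 0.0, 'q': [1.165, 0.69, -0.195, 1.566, 0.157, 0.903, -0.215], 'qd': [-0.001, -0.001, -0.001, 0.001, 0.0, 0.001, -0.001], 'joint_torque': [-0.0, -52.756, -1.267, -15.343, -0.053, 0.007, 0.0], 'tool_pos': [0.266, -0.565, 0.238], 'eef_rot': [0.976, 0.218, -0.0, -0.001], 'contact_force': [1.616, -0.835, -0.936], 'moment': [0.001, -0.016, 0.01], 'finger_force': 0.0, 'opening': 0.999}
scene 43.28300443723566 325.17274651099456 243.93204364589073 [[0.171, 0.733, -0.658, 1.62], [0.985, -0.12, 0.122, -0.175], [0.01, -0.669, -0.743, 1.326], [0.0, 0.0, 0.0, 1.0]]
side 48.40554323253714 319.89866041969043 244.3910949249025 [[-0.948, -0.208, 0.239, 0.267], [-0.316, 0.582, -0.749, 0.984], [0.016, -0.786, -0.618, 0.965], [0.0, 0.0, 0.0, 1.0]]
```

View pics/scene0.png

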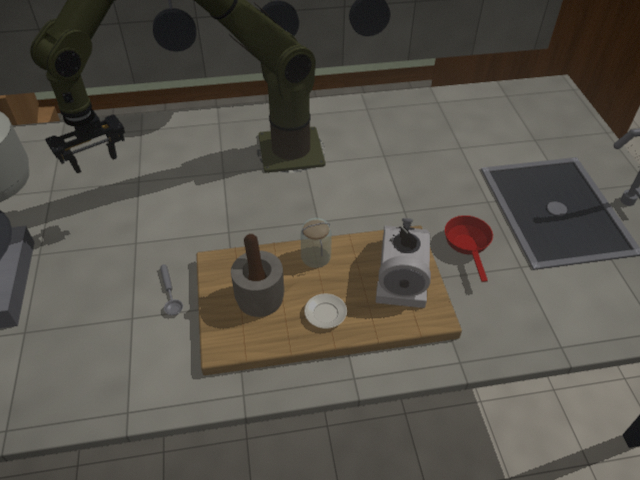

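View pics/side0.png

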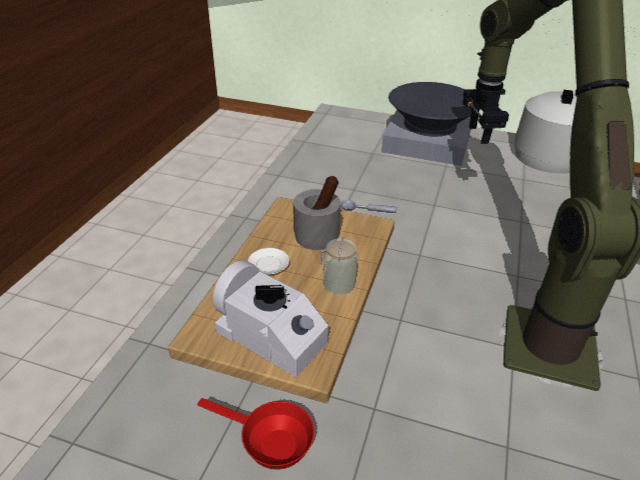

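The scene picture shows the pestle top at (251,240), the mortar at (258,283), the jar at (316,240), the slicer at (405,265), and the saucer at (326,312). The side picture shows the knob at (270,297) and the pin head at (302,325). The slicer's front faces the robot.

```bash
cat > h.py <<'E'
import numpy as np,cv2
def load(n):
    z=np.load(f"pics/{n}.npz"); return z
def cloud(p,d,c):
    f=240/np.tan(np.radians(float(c["fov_y"]))/2)
    v,u=np.mgrid[:480,:640]
    P=np.stack([(u-c["cx"])*d/f,(v-c["cy"])*d/f,d,np.ones_like(d)],-1)@np.asarray(c["world_from_camera"]).T
    P=P[...,:3]; P[d<=0]=np.nan; return P
E
python3 - <<'E'
from h import *
for n in("side0","scene0"):
    z=load(n);P=cloud(z["p"],z["d"],z);p=z["p"].astype(int);mx=p.max(2);mn=p.min(2)
    np.set_printoptions(precision=4,suppress=True)
    for lab,(u,v) in {"side0":dict(knob=(270,291),pin=(305,323),mort=(318,198),sieve=(278,435),sauc=(268,262),jar=(340,243),top=(331,182)),"scene0":dict(knob=(405,235),mort=(240,270),jar=(316,228),top=(252,238),sauc=(326,312),deck=(420,250))}[n].items():
        print(n,lab,P[v,u],p[v,u])
    X,Y,Z=P[...,0],P[...,1],P[...,2]
    # deck
    k=P[297,245] if n=="side0" else None
    white=(mn>90)&(mx-mn<40)
    m=white&(abs(Z-.16)<.005)&(X>.4)&(X<.95)&(Y>-.05)&(Y<.4)
    q=P[m][:,:2]; 
    if len(q)>20: print("deck",len(q),cv2.minAreaRect(q.astype(np.float32)),q.mean(0))
    # slope normal
    if n=="side0":
        m=white&(Z>.105)&(Z<.153)&(X>.4)&(X<.95)&(Y>-.05)&(Y<.4)&((lambda g:g)(np.ones_like(Z,bool)))
        dx=np.gradient(P,axis=1);dy=np.gradient(P,axis=0);N=np.cross(dx,dy);N/=np.linalg.norm(N,axis=-1,keepdims=True);N*=np.sign(N[...,2:])
        ms=m&(abs(N[...,2]-np.cos(np.radians(41)))<.12); print("slope",ms.sum(),np.nanmedian(N[ms],0))
        dark=(mx<45)&(Z>.175)&(Z<.21)&(X>.4)&(X<.95)&(Y>-.05)&(Y<.4)
        print("knob",dark.sum(),cv2.minAreaRect(P[dark][:,:2].astype(np.float32)),P[dark].mean(0))
    br=(p[...,0]>p[...,2]*1.5)&(mx<110)&(Z>.165)&(Z<.27)&(X>.4)&(X<.95)&(Y<.0)&(Y>-.5)
    q=P[br];print("pestle",len(q),q.mean(0),q.min(0),q.max(0),[q[(q[:,2]>a)&(q[:,2]<a+.02)].mean(0) for a in(.17,.19,.21,.23)])
    g=(abs(Z-.16)<.004)&(mx-mn<25)&(X>.4)&(X<.95)&(Y<.03)&(Y>-.5)
    q=P[g][:,:2];print("rim",len(q),cv2.minEnclosingCircle(q.astype(np.float32)) if len(q) else 0)
z=load("side0");cv2.imwrite("pics/c1.png",cv2.resize(z["p"][220:380,190:390,::-1],None,fx=4,fy=3.75,interpolation=cv2.INTER_CUBIC))
E
```

```text
side0 knob [0.6153 0.2311 0.1899] [6 9 8]
side0 pin [0.5277 0.2571 0.1494] [134 134 148]
side0 mort [ 0.6389 -0.1565  0.1796] [58 48 43]
side0 sieve [0.5224 0.4323 0.0033] [167  26  24]
side0 sauc [ 0.729  -0.0119  0.0452] [216 213 211]
side0 jar [ 0.5305 -0.0022  0.1689] [130 120 109]
side0 top [ 0.6062 -0.1632  0.2324] [69 37 26]
deck 1987 ((0.5710598230361938, 0.1448122262954712), (0.3594474792480469, 0.19159217178821564), 59.928401947021484) [0.6293 0.2102]
slope 484 [-0.513   0.0841  0.7584]
knob 260 ((0.6182920932769775, 0.22768256068229675), (0.05737411603331566, 0.015686167404055595), 21.547595977783203) [0.6196 0.2313 0.1881]
pestle 331 [ 0.6136 -0.1603  0.2066] [ 0.592  -0.1808  0.165 ] [ 0.6422 -0.1486  0.2435] [array([ 0.6221, -0.1576,  0.1797]), array([ 0.6152, -0.158 ,  0.1998]), array([ 0.6084, -0.1598,  0.2195]), array([ 0.6061, -0.1665,  0.236 ])]
rim 648 ((0.595051646232605, -0.1059296578168869), 0.14532159268856049)
scene0 knob [0.6182 0.2187 0.1916] [35 32 30]
scene0 mort [ 0.6408 -0.2076  0.162 ] [94 91 86]
scene0 jar [0.5401 0.0004 0.1736] [114 103  86]
scene0 top [ 0.6148 -0.1688  0.2449] [57 41 31]
scene0 sauc [ 0.7175 -0.0024  0.0423] [155 153 144]
scene0 deck [0.6471 0.2545 0.1592] [144 140 141]
deck 798 ((0.564262866973877, 0.15000948309898376), (0.36617928743362427, 0.17802295088768005), 56.38157272338867) [0.6225 0.2165]
pestle 375 [ 0.6253 -0.1708  0.2064] [ 0.599  -0.1886  0.1653] [ 0.6486 -0.1542  0.2478] [array([ 0.6347, -0.1706,  0.1796]), array([ 0.6275, -0.1709,  0.1997]), array([ 0.6225, -0.1704,  0.2197]), array([ 0.6125, -0.1721,  0.2384])]
rim 948 ((0.5898379683494568, -0.09578844904899597), 0.15532077848911285)
```

View pics/c1.png

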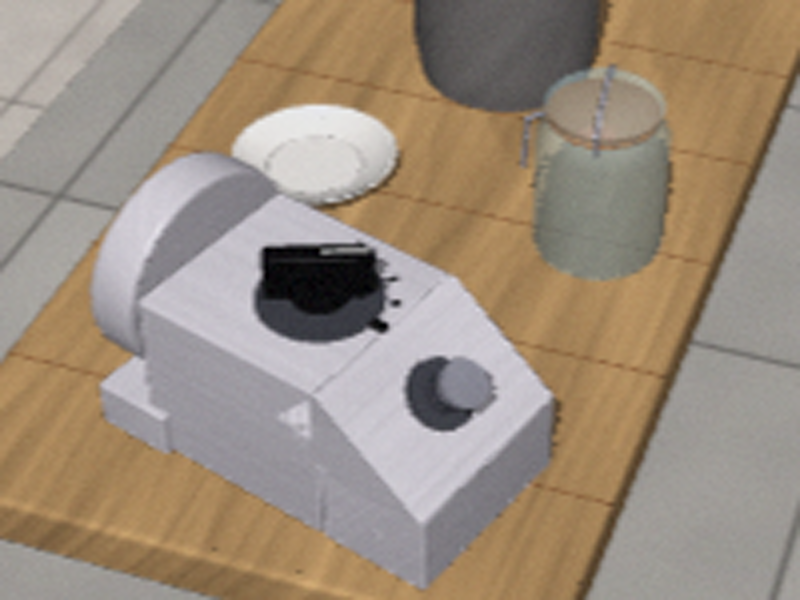

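The crop shows the knob bar from (262,265) to (377,262), with the white nose at the right. The zero mark is at (378,325) and the pin head at (466,383). The slope and deck edge runs from (318,398) to (455,278).

```bash
cat >> h.py <<'E'
def ray(c,u,v,z):
    f=240/np.tan(np.radians(float(c["fov_y"]))/2);T=np.asarray(c["world_from_camera"])
    d=T[:3,:3]@np.array([(u-c["cx"])/f,(v-c["cy"])/f,1.]);o=T[:3,3];return o+d*(z-o[2])/d[2]
E
python3 - <<'E'
from h import *
np.set_printoptions(precision=4,suppress=True)
z=load("side0");R=lambda x,y,h:ray(z,190+x/4,220+y/3.75,h)
A,B,C,D=R(318,398,.16),R(455,278,.16),R(143,298,.16),R(283,195,.16)
print(A,B,C,D)
E_,F=R(425,513,.1),R(553,398,.1);print("slope bottom",E_,F)
print("zero",R(378,325,.16),"knob",R(262,250,.196),R(375,247,.196),"pin",R(466,383,.155))
for a,b in((A,C),(B,D),(E_,A),(F,B)):print(np.degrees(np.arctan2(*(b-a)[1::-1])),np.linalg.norm((b-a)[:2]))
P=cloud(z["p"],z["d"],z);p=z["p"].astype(int)
m=(abs(P[...,2]-.16)<.004)&(p.min(2)>90)&(P[...,1]>.12)&(P[...,0]>.55)&(P[...,0]<.68)
print(cv2.minAreaRect(P[m][:,:2].astype(np.float32)))
E
```

```text
[0.5896 0.2987 0.16  ] [0.5558 0.1868 0.16  ] [0.708  0.2581 0.16  ] [0.673  0.1507 0.16  ]
slope bottom [0.5285 0.3086 0.1   ] [0.4922 0.205  0.1   ]
zero [0.5812 0.2365 0.16  ] knob [0.6465 0.2349 0.196 ] [0.5913 0.2127 0.196 ] pin [0.5238 0.2588 0.155 ]
-18.929042612452363 0.12521929934829867
-17.1067650823195 0.12269398634509465
-9.220746053579708 0.061898600002696334
-16.012082040081552 0.06610732779933769
((0.6308447122573853, 0.2235909104347229), (0.12382648885250092, 0.13155139982700348), 74.05280303955078)
```

Call:
{"op": "send_rows", "data": {"rows": "0 0 -0.3 0; 0 0 -0.3 0; 0 0 -0.3 0", "jaw": -1}}

```text
clock: 0.35
tool_pos: [0.2679, -0.5682, 0.3353]
eef_rot: [0.976, 0.218, 0.002, 0.005]
contact_force: [1.2, -0.8, 0.1]
opening: 1.004
finger_force: 0.0
```

Call:
{"op": "send_rows", "data": {"rows": "0.731 -0.639 -0.1 0;0.731 -0.639 -0.1 0;0.731 -0.639 -0.1 0;0.731 -0.639 -0.1 0;0.731 -0.639 -0.1 0;0.731 -0.639 -0.1 0;0.731 -0.639 -0.1 0;0.731 -0.639 -0.1 0"}}

```text
clock: 1.02
tool_pos: [0.3874, -0.2901, 0.3597]
eef_rot: [0.974, 0.225, 0.002, -0.001]
contact_force: [0.3, 0.3, -0.0]
opening: 0.998
finger_force: 0.0
```

Call:
{"op": "send_rows", "data": {"rows": "0.731 -0.639 0 0;0.731 -0.639 0 0;0.731 -0.639 0 0;0.731 -0.639 0 0;0.731 -0.639 0 0;0.731 -0.639 0 0;0.731 -0.639 0 0;0.731 -0.639 0 0"}}

```text
clock: 1.68
tool_pos: [0.5024, -0.0218, 0.3588]
eef_rot: [0.974, 0.225, 0.002, -0.003]
contact_force: [0.7, 1.4, -0.0]
opening: 0.996
finger_force: 0.0
```

Call:
{"op": "send_rows", "data": {"rows": "0.731 -0.639 0 0.009;0.731 -0.639 0 0.009;0.731 -0.639 0 0.009;0.731 -0.639 0 0.009;0.731 -0.639 0 0.009;0.731 -0.639 0 0.009;0.731 -0.639 0 0.009;0.731 -0.639 0 0.009;0.731 -0.639 0 0.009;0.731 -0.639 0 0.009"}}

```text
clock: 2.52
tool_pos: [0.6165, 0.2336, 0.358]
eef_rot: [0.982, 0.19, -0.001, 0.001]
contact_force: [-0.2, 0.1, 0.3]
opening: 1.0
finger_force: 0.0
```

```bash
python3 - <<'E'
from plant import sensors, eyes
import cv2,numpy as np
s=sensors.get_state();print(s["clock"],s["q"].round(3) if hasattr(s["q"],"round") else s["q"],s["tool_pos"],s["eef_rot"])
c=eyes.calibration("wrist");p,d=eyes.snapshot("wrist");np.savez("pics/w1.npz",p=p,d=d,**c);cv2.imwrite("pics/w1.png",p[:,:,::-1]);print(np.round(c["world_from_camera"],3),c["fov_y"])
E
```

```text
2.5167 [-0.284  0.645 -0.298  1.273  0.188  1.253 -1.772] [0.6165249  0.23360718 0.35796248] [ 9.81745052e-01  1.90198789e-01 -6.35904297e-04  8.18368831e-04]
[[ 0.373 -0.896 -0.24   0.677]
 [-0.928 -0.36  -0.098  0.259]
 [ 0.001  0.259 -0.966  0.504]
 [ 0.     0.     0.     1.   ]] 65.23744093006076
```

View pics/w1.png

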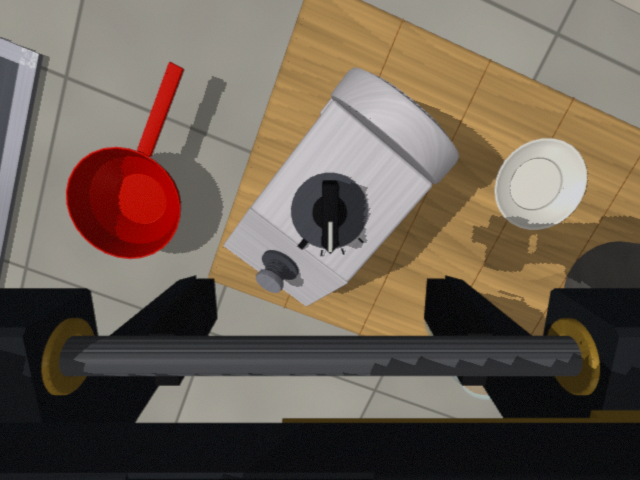

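The wrist view shows the knob bar vertical in the image, from (330,181) to (331,251) with the nose at the bottom. The zero mark is at (303,244) and the pin head at (270,281). The deck's front edge runs from (251,210) to (343,284).

```bash
python3 - <<'E'
from h import *
np.set_printoptions(precision=4,suppress=True)
z=load("w1");p=z["p"].astype(int);P=cloud(z["p"],z["d"],z);mx=p.max(2)
k=(P[...,2]>.188)&(P[...,2]<.202)&(abs(P[...,0]-.617)<.05)&(abs(P[...,1]-.23)<.05)
q=P[k];print("bar",len(q),cv2.minAreaRect(q[:,:2].astype(np.float32)),np.median(q[:,2]))
m=(abs(P[...,2]-.16)<.004)&(mx>90)&(P[...,1]>.12)&(P[...,0]>.5)&(P[...,0]<.75)
r=cv2.minAreaRect(P[m][:,:2].astype(np.float32));print("deck",r,cv2.boxPoints(r),np.median(P[m][:,2]))
d=(abs(P[...,2]-.16)<.006)&(mx<70)&(abs(P[...,0]-.617)<.07)&(abs(P[...,1]-.23)<.07);print("dark",cv2.minEnclosingCircle(P[d&(np.hypot(P[...,0]-.617,P[...,1]-.23)<.045)][:,:2].astype(np.float32)))
print("zero",ray(z,303,244,.16))
o=np.array(r[0])
h=P[270:296,252:285].reshape(-1,3);g=h[(h[:,2]>.13)];print("pin",[P[v,u] for u,v in((266,274),(270,280),(264,284),(276,286))])
for a,b in (((251,210),(343,284)),):
    A,B=ray(z,*a,.16),ray(z,*b,.16);print(A,B,(A+B)/2,np.degrees(np.arctan2(*(A-B)[1::-1]))-90)
E
```

```text
bar 1137 ((0.618126630783081, 0.22550664842128754), (0.059569619596004486, 0.014692631550133228), 21.998828887939453) 0.19569427675329765
deck ((0.6261529326438904, 0.2248222380876541), (0.12405381351709366, 0.20227982103824615), 72.28768157958984) [[0.5109 0.1965]
 [0.7036 0.135 ]
 [0.7414 0.2531]
 [0.5487 0.3147]] 0.15970011543703605
dark ((0.6124929189682007, 0.2255866378545761), 0.03997915983200073)
zero [0.5788 0.2369 0.16  ]
pin [array([0.5365, 0.2593, 0.1589]), array([0.5312, 0.2535, 0.1569]), array([0.5213, 0.2575, 0.1484]), array([0.5265, 0.2457, 0.1547])]
[0.5914 0.2937 0.16  ] [0.5553 0.1856 0.16  ] [0.5734 0.2396 0.16  ] -18.46985982008023
```

Call:
{"op": "send_rows", "data": {"rows": "-0.005 0.027 0.12 0;-0.005 0.027 0.24 0;-0.005 0.027 0.36 0;-0.005 0.027 0.46 0;-0.005 0.027 0.55 0;-0.005 0.027 0.6 0;-0.005 0.027 0.633 0;-0.005 0.027 0.633 0;-0.005 0.027 0.633 0"}}

```text
clock: 3.32
tool_pos: [0.6187, 0.2257, 0.1696]
eef_rot: [0.982, 0.19, 0.0, 0.0]
contact_force: [-0.2, -0.0, 0.3]
opening: 1.0
finger_force: 0.0
```

Call:
{"op": "send_rows", "data": {"rows": "0 0 0 0;0 0 0 0;0 0 0 0;0 0 0 0;0 0 0 0;0 0 0 0;0 0 0 0;0 0 0 0", "jaw": 1, "force": 20}}

```text
clock: 3.98
tool_pos: [0.6182, 0.2269, 0.1688]
eef_rot: [0.982, 0.19, -0.0, 0.0]
contact_force: [0.5, 0.6, 0.4]
opening: 0.424
finger_force: 0.0
```

Call:
{"op": "send_rows", "data": {"rows": "0 0 0 0;0 0 0 0;0 0 0 0;0 0 0 0;0 0 0 0;0 0 0 0"}}

```text
clock: 4.48
tool_pos: [0.6188, 0.2254, 0.1687]
eef_rot: [0.982, 0.19, 0.0, 0.001]
contact_force: [2.0, -4.0, 0.4]
opening: 0.155
finger_force: 20.0
```

Call:
{"op": "send_rows", "data": {"rows": "0 0 0 0.015;0 0 0 0.03;0 0 0 0.045;0 0 0 0.06;0 0 0 0.075;0 0 0 0.09;0 0 0 0.102;0 0 0 0.109;0 0 0 0.109;0 0 0 0.109"}}

```text
clock: 5.32
tool_pos: [0.6188, 0.2251, 0.1688]
eef_rot: [0.989, -0.151, 0.001, 0.001]
contact_force: [2.2, -5.8, 0.2]
opening: 0.157
finger_force: 20.0
```

```bash
python3 - <<'E'
from plant import sensors
s=sensors.get_state();print(s["q"],s["moment"],s["contact_force"],s["finger_force"])
E
```

```text
[-0.38284669  0.811941   -0.07103097  1.52462955  0.07478935  0.80801301
 -2.35670902] [-0.88603125 -0.35151554 -0.0475332 ] [ 2.19083324 -5.83242268  0.22083878] 20.000078037846833
```

Call:
{"op": "send_rows", "data": {"rows": "0 0 0 0;0 0 0 0;0 0 0 0;0 0 0 0;0 0 0 0;0 0 0 0", "jaw": -1}}

```text
clock: 5.82
tool_pos: [0.618, 0.2273, 0.1688]
eef_rot: [0.989, -0.15, -0.0, -0.0]
contact_force: [-0.7, -0.2, -0.2]
opening: 0.588
finger_force: 0.0
```

Call:
{"op": "send_rows", "data": {"rows": "0 0 -0.1 0;0 0 -0.2 0;0 0 -0.3 0;0 0 -0.4 0;0 0 -0.5 0;0 0 -0.6 0;0 0 -0.6 0;0 0 -0.6 0"}}

```text
clock: 6.48
tool_pos: [0.619, 0.2274, 0.3509]
eef_rot: [0.989, -0.15, 0.002, -0.001]
contact_force: [-0.5, 0.4, -0.5]
opening: 1.001
finger_force: 0.0
```

```bash
python3 - <<'E'
from plant import sensors, eyes
from h import *
c=eyes.calibration("wrist");p,d=eyes.snapshot("wrist");np.savez("pics/w2.npz",p=p,d=d,**c);cv2.imwrite("pics/w2.png",cv2.resize(p[:,:,::-1][90:330,180:500],None,fx=2.5,fy=2.5))
z=load("w2");P=cloud(z["p"],z["d"],z)
k=(P[...,2]>.188)&(P[...,2]<.202)&(abs(P[...,0]-.617)<.05)&(abs(P[...,1]-.23)<.05)
print(cv2.minAreaRect(P[k][:,:2].astype(np.float32)));s=sensors.get_state();print(s["tool_pos"],s["clock"])
N=(abs(P[...,2]-.16)<.004)&(z["p"].max(2)>90)&(P[...,1]>.12)&(abs(P[...,0]-.62)<.1)
cs,sn=np.cos(-.3054),np.sin(-.3054);X=(P[...,0]-.618)*cs+(P[...,1]-.2255)*sn
N&=(X>-.04)&(X<.07);r=cv2.minAreaRect(P[N][:,:2].astype(np.float32));print(r)
# side edges of deck by y bins
Y=-(P[...,0]-.618)*sn+(P[...,1]-.2255)*cs
bx=np.arange(-.04,.07,.01);e=[(a+.005,Y[N&(X>a)&(X<a+.01)].min(),Y[N&(X>a)&(X<a+.01)].max()) for a in bx];e=np.array(e)
for i in(1,2):f=np.polyfit(e[:,0],e[:,i],1);print("edge residual deg",np.degrees(f[0]),f[1])
E
```

```text
((0.6175589561462402, 0.22598496079444885), (0.01521215494722128, 0.06031269207596779), 73.4865493774414)
[0.61800779 0.22697915 0.34891755] 6.5333
((0.6323325634002686, 0.22129526734352112), (0.11985760182142258, 0.11052025854587555), 73.03731536865234)Traceback (most recent call last):
  File "<stdin>", line 12, in <module>
    return umr_minimum(a, axis, None, out, keepdims, initial, where)
ValueError: zero-size array to reduction operation minimum which has no identity
```

View pics/w2.png

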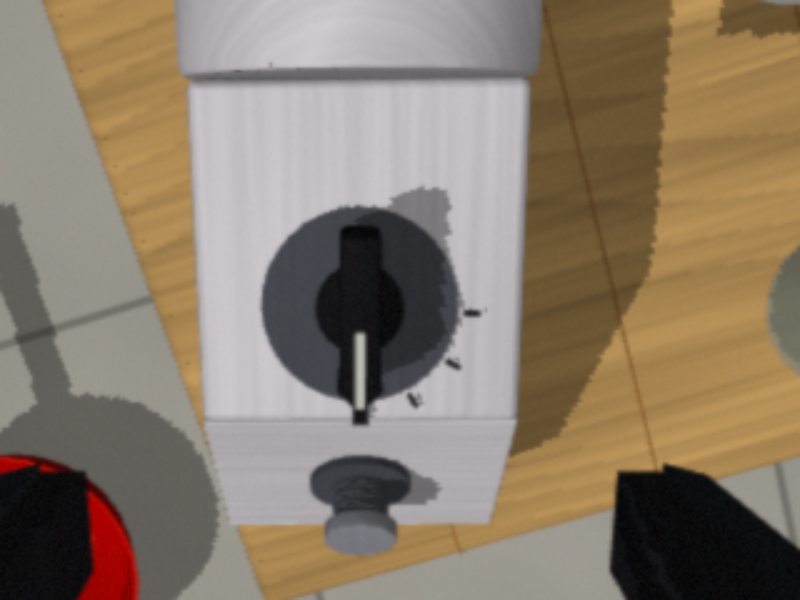

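The nose now points straight at the zero mark: bar -16.5°, deck edge -17.0°. The pin head sits on the centreline at (361,530). Next is the pestle.

Call:
{"op": "send_rows", "data": {"rows": "0.177 0.627 -0.05 -0.015;0.177 0.627 -0.05 -0.03;0.177 0.627 -0.05 -0.048;0.177 0.627 -0.05 -0.048;0.177 0.627 -0.05 -0.048;0.177 0.627 -0.05 -0.048"}}

```text
clock: 7.03
tool_pos: [0.6123, 0.0212, 0.3624]
eef_rot: [1.0, -0.006, -0.001, 0.004]
contact_force: [-0.7, -0.8, 0.0]
opening: 1.003
finger_force: 0.0
```

```bash
python3 - <<'E'
from plant import sensors
s=sensors.get_state();print(s["q"],s["tool_pos"],s["eef_rot"])
E
```

```text
[-0.02866023  0.55539738 -0.1521307   1.42416914  0.09398614  1.17283845
 -1.77831327] [0.61226244 0.02119756 0.36244686] [ 0.99997306 -0.00623245 -0.00144183  0.00360014]
```

Call:
{"op": "send_rows", "data": {"rows": "0 0.6 -0.07 0;0 0.6 -0.07 0;0 0.6 -0.07 0;0 0.6 -0.07 0;0 0.6 -0.07 0;0 0.6 -0.07 0;0 0.6 -0.07 0"}}

```text
clock: 7.62
tool_pos: [0.6124, -0.1484, 0.3832]
eef_rot: [1.0, -0.001, -0.001, -0.001]
contact_force: [0.4, 0.5, 0.3]
opening: 1.002
finger_force: 0.0
```

```bash
python3 - <<'E'
from plant import sensors, eyes
from h import *
np.set_printoptions(precision=4,suppress=True)
s=sensors.get_state();print(s["tool_pos"],s["eef_rot"],s["q"])
c=eyes.calibration("wrist");p,d=eyes.snapshot("wrist");np.savez("pics/w3.npz",p=p,d=d,**c);cv2.imwrite("pics/w3.png",p[:,:,::-1])
P=cloud(p,d,c);pi=p.astype(int)
X,Y,Z=[P[...,i] for i in range(3)]
r=(abs(Z-.16)<.004)&(abs(X-.63)<.1)&(abs(Y+.17)<.1)
print("rim",r.sum(),cv2.minEnclosingCircle(P[r][:,:2].astype(np.float32)))
for zs in("w3","scene0","side0"):
    z=load(zs);P=cloud(z["p"],z["d"],z);X,Y,Z=[P[...,i] for i in range(3)]
    m=(Z>.167)&(Z<.26)&(abs(X-.61)<.09)&(abs(Y+.17)<.06);q=P[m];print(zs,len(q),q[:,2].max(),[ (q[(abs(q[:,2]-a)<.006)].min(0)[:2],q[(abs(q[:,2]-a)<.006)].max(0)[:2]) for a in (.18,.2,.22,.24) if (abs(q[:,2]-a)<.006).any()])
E
```

```text
[ 0.6124 -0.1484  0.3832] [ 1.     -0.0006 -0.0013 -0.0007] [ 0.245   0.5711 -0.1504  1.329   0.0843  1.2506 -1.4806]
rim 8697 ((0.6437720656394958, -0.16751804947853088), 0.0651276633143425)
w3 2492 0.24369500932759142 [(array([ 0.6176, -0.1865]), array([ 0.6403, -0.1544])), (array([ 0.6082, -0.1876]), array([ 0.6337, -0.1551])), (array([ 0.589 , -0.1886]), array([ 0.6272, -0.1563])), (array([ 0.5914, -0.1882]), array([ 0.6207, -0.1576]))]
scene0 452 0.24778681023049165 [(array([ 0.6241, -0.1853]), array([ 0.645, -0.155])), (array([ 0.6144, -0.1874]), array([ 0.6349, -0.1548])), (array([ 0.6039, -0.1889]), array([ 0.6295, -0.1553])), (array([ 0.5907, -0.188 ]), array([ 0.624 , -0.1564]))]
side0 353 0.24572243602332133 [(array([ 0.6066, -0.1729]), array([ 0.6421, -0.1516])), (array([ 0.599, -0.17 ]), array([ 0.6342, -0.1495])), (array([ 0.5916, -0.1706]), array([ 0.6297, -0.1512])), (array([ 0.5937, -0.1808]), array([ 0.6219, -0.1566]))]
```

View pics/w3.png

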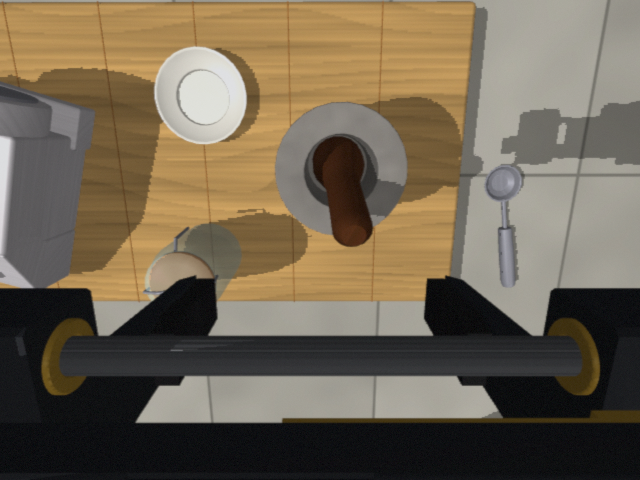

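The wrist view shows the mortar rim centred at about (341,168). The pestle runs from its foot at about (335,160) to its top at (351,232), leaning towards the robot.

Call:
{"op": "send_rows", "data": {"rows": "0.006 0.077 0 -0.018;0.006 0.077 0.1 -0.018;0.006 0.077 0.22 -0.018;0.006 0.077 0.34 -0.018;0.006 0.077 0.45 -0.018;0.006 0.077 0.54 -0.018;0.006 0.077 0.6 -0.018;0.006 0.077 0.643 -0.018;0.006 0.077 0.643 -0.018;0.006 0.077 0.643 -0.018"}}

```text
clock: 8.5
tool_pos: [0.6147, -0.1688, 0.1912]
eef_rot: [0.998, 0.058, -0.001, -0.001]
contact_force: [0.4, 0.1, 0.7]
opening: 1.001
finger_force: 0.0
```

Call:
{"op": "send_rows", "data": {"rows": "0 0 0 0;0 0 0 0;0 0 0 0;0 0 0 0;0 0 0 0;0 0 0 0;0 0 0 0;0 0 0 0;0 0 0 0;0 0 0 0", "jaw": 1, "force": 60}}

```text
clock: 9.33
tool_pos: [0.6148, -0.1716, 0.1919]
eef_rot: [0.998, 0.057, 0.0, -0.0]
contact_force: [-0.1, 0.5, 1.1]
opening: 0.369
finger_force: 60.0
```

Call:
{"op": "send_rows", "data": {"rows": "-0.005 0 -0.03 0;-0.01 0 -0.08 0;-0.01 0 -0.15 0;-0.01 0 -0.23 0;-0.01 0 -0.32 0;-0.01 0 -0.41 0;-0.01 0 -0.5 0;-0.01 0 -0.5 0"}}

```text
clock: 10.0
tool_pos: [0.6145, -0.1724, 0.3483]
eef_rot: [0.998, 0.056, 0.005, 0.001]
contact_force: [1.1, -0.7, -1.0]
opening: 0.37
finger_force: 60.0
```

```bash
python3 - <<'E'
from plant import sensors, eyes
from h import *
np.set_printoptions(precision=4,suppress=True)
s=sensors.get_state();print(s["tool_pos"],s["eef_rot"],s["q"],s["opening"],s["contact_force"])
t=s["tool_pos"]
out=[]
for n in("scene","side"):
    c=eyes.calibration(n);p,d=eyes.snapshot(n);np.savez(f"pics/{n}2.npz",p=p,d=d,**c);out.append(p[100:340,180:500,::-1])
    P=cloud(p,d,c);X,Y,Z=[P[...,i] for i in range(3)]
    m=(Z>.185)&(Z<t[2]-.005)&(abs(X-.63)<.1)&(abs(Y+.17)<.07);q=P[m]
    for a in np.arange(.2,.34,.02):
        w=q[abs(q[:,2]-a)<.006]
        if len(w):print(n,round(a,2),len(w),w.min(0)[:2],w.max(0)[:2])
    print(q[:,2].min())
cv2.imwrite("pics/s2.png",np.vstack(out)[:, :])
E
```

```text
[ 0.6145 -0.1724  0.3483] [0.9984 0.0563 0.0053 0.0014] [ 0.2973  0.6013 -0.1793  1.3798  0.1109  1.1593 -1.3527] 0.37010766105675164 [ 1.1159 -0.6862 -1.0238]
scene 0.24 16 [ 0.6601 -0.1918] [ 0.6753 -0.1448]
scene 0.26 109 [ 0.6448 -0.1962] [ 0.6803 -0.1384]
scene 0.28 139 [ 0.6325 -0.1934] [ 0.6766 -0.1424]
scene 0.3 103 [ 0.6302 -0.188 ] [ 0.6625 -0.1484]
scene 0.32 84 [ 0.6265 -0.1865] [ 0.6526 -0.1525]
scene 0.34 63 [ 0.6199 -0.1871] [ 0.6425 -0.1534]
0.23964076056919792
side 0.24 59 [ 0.6211 -0.166 ] [ 0.6745 -0.1351]
side 0.26 105 [ 0.6187 -0.1675] [ 0.6776 -0.1352]
side 0.28 99 [ 0.6183 -0.1738] [ 0.6662 -0.1409]
side 0.3 71 [ 0.6133 -0.1691] [ 0.6551 -0.1481]
side 0.32 58 [ 0.6081 -0.1715] [ 0.6436 -0.1495]
side 0.34 36 [ 0.6019 -0.1724] [ 0.6363 -0.1502]
0.2286698313703064
```

View pics/s2.png

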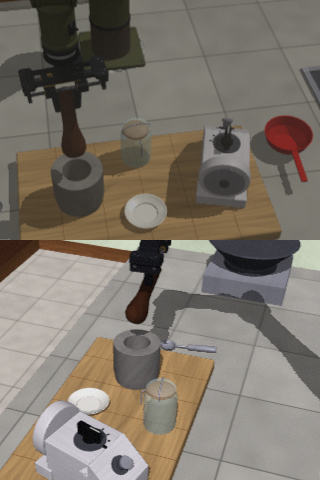

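The pestle hangs clear of the mortar, still leaning about 19° in the grip with its foot low, and the mortar and jar are undisturbed. I'll carry it to a point in front of and above the pin.

Call:
{"op": "send_rows", "data": {"rows": "-0.168 -0.767 0 0;-0.168 -0.767 0 0;-0.168 -0.767 0 0;-0.168 -0.767 0 0;-0.168 -0.767 0 0;-0.168 -0.767 0 0;-0.168 -0.767 0 0"}}

```text
clock: 10.68
tool_pos: [0.532, 0.0591, 0.3405]
eef_rot: [0.998, 0.063, -0.003, -0.002]
contact_force: [-0.2, 0.3, -1.7]
opening: 0.37
finger_force: 60.0
```

Call:
{"op": "send_rows", "data": {"rows": "-0.168 -0.767 0 0.0653;-0.168 -0.767 0 0.0653;-0.168 -0.767 0 0.0653;-0.168 -0.767 0 0.0653;-0.168 -0.767 0 0.0653;-0.168 -0.767 0 0.0653;-0.168 -0.767 0 0.0653;-0.168 -0.767 0 0.0653;-0.168 -0.767 0 0.0653"}}

```text
clock: 11.43
tool_pos: [0.4596, 0.2722, 0.3406]
eef_rot: [0.989, -0.149, -0.001, 0.002]
contact_force: [0.6, -0.8, -2.4]
opening: 0.371
finger_force: 60.0
```

```bash
cat > look.py <<'E'
from plant import sensors, eyes
from h import *
import sys
np.set_printoptions(precision=4,suppress=True)
s=sensors.get_state();t=np.array(s["tool_pos"]);print(s["clock"],t,s["eef_rot"],s["q"],s["contact_force"])
cs,sn=np.cos(-.297),np.sin(-.297)
S=lambda P:np.stack([(P[...,0]-.618)*cs+(P[...,1]-.2257)*sn,-(P[...,0]-.618)*sn+(P[...,1]-.2257)*cs,P[...,2]],-1)
print("tcp slicer",S(t))
c=eyes.calibration("side");p,d=eyes.snapshot("side");np.savez(f"pics/{sys.argv[1]}.npz",p=p,d=d,**c)
Q=S(cloud(p,d,c))
m=(abs(Q[...,0]+.125)<.07)&(abs(Q[...,1])<.06)&(Q[...,2]>.165)&(Q[...,2]<t[2]-.005)
q=Q[m]
for a in np.arange(t[2]-.13,t[2],.02):
    w=q[abs(q[:,2]-a)<.006]
    if len(w):print("pestle z",round(a,3),w.min(0)[:2],w.max(0)[:2])
if len(q):print("lowest",q[:,2].min())
h=Q[(abs(Q[...,0]+.095)<.03)&(abs(Q[...,1])<.022)&(Q[...,2]<.163)]
prd=(h-[-.0797,0,.1298])@np.array([-.656,0,.755]);tan=(h-[-.0797,0,.1298])@np.array([.755,0,.656])
g=(prd>.005)&(prd<.034)&(np.hypot(tan,h[:,1])<.017);
if g.sum():hi=np.percentile(prd[g],90);k=g&(prd>hi-.003);print("pin proud pct",np.percentile(prd[g],[50,90,97]),g.sum(),"yc",h[k][:,1].min(),h[k][:,1].max())
E
python3 look.py s3
```

```text
11.4333 [0.4596 0.2722 0.3406] [ 0.9889 -0.1485 -0.0007  0.0016] [-0.5458  0.4497 -0.1186  1.6953  0.0625  1.0036 -2.5554] [ 0.6184 -0.8213 -2.4414]
tcp slicer [-0.1651 -0.0019  0.3406]
pestle z 0.231 [-0.1556 -0.0071] [-0.1146  0.0272]
pestle z 0.251 [-0.1611 -0.015 ] [-0.1037  0.0297]
pestle z 0.271 [-0.1616 -0.0103] [-0.1076  0.0266]
pestle z 0.291 [-0.1653 -0.0052] [-0.1218  0.0209]
pestle z 0.311 [-0.1696 -0.004 ] [-0.133   0.0171]
pestle z 0.331 [-0.1769 -0.0032] [-0.1449  0.0179]
lowest 0.22270138736752354
pin proud pct [0.0254 0.0281 0.0294] 164 yc -0.013333880675809984 0.01641113334687572
```

Call:
{"op": "send_rows", "data": {"rows": "0.012 -0.007 0.08 0;0.026 -0.007 0.17 0;0.038 -0.007 0.25 0;0.05 -0.007 0.33 0;0.05 -0.007 0.33 0;0.05 -0.007 0.33 0"}}

```text
clock: 11.98
tool_pos: [0.4749, 0.2693, 0.2419]
eef_rot: [0.989, -0.149, -0.001, 0.001]
contact_force: [-0.5, -0.4, -1.2]
opening: 0.368
finger_force: 60.0
```

Call:
{"op": "send_rows", "data": {"rows": "-0.02 0 -0.1 0;-0.04 0 -0.2 0;-0.05 0 -0.3 0;-0.05 0 -0.3 0"}}

```text
clock: 12.32
tool_pos: [0.4634, 0.2766, 0.3388]
eef_rot: [0.989, -0.149, 0.004, -0.004]
contact_force: [0.4, 0.7, -1.5]
opening: 0.373
finger_force: 60.0
```

```bash
python3 look.py s4
```

```text
12.3167 [0.4634 0.2766 0.3388] [ 0.9888 -0.1492  0.0044 -0.0037] [-0.5494  0.4525 -0.1165  1.6965  0.0625  0.9847 -2.5586] [ 0.3769  0.6928 -1.5355]
tcp slicer [-0.1627  0.0034  0.3388]
pestle z 0.229 [-0.1478  0.0044] [-0.1101  0.0319]
pestle z 0.249 [-0.1538 -0.0074] [-0.096  0.036]
pestle z 0.269 [-0.1559 -0.0049] [-0.1006  0.0328]
pestle z 0.289 [-0.1601  0.0007] [-0.1161  0.0278]
pestle z 0.309 [-0.1664  0.0034] [-0.1291  0.0236]
pestle z 0.329 [-0.1739  0.0052] [-0.1416  0.024 ]
lowest 0.22670906534820912
pin proud pct [0.0065 0.0082 0.0092] 83 yc -0.011717871892512352 0.01564981905371404
```

```bash
python3 - <<'E'
from h import *
a,b=[cv2.resize(load(n)["p"][250:370,210:350,::-1],None,fx=2.8,fy=4) for n in("s3","s4")]
cv2.imwrite("pics/pin.png",np.hstack([a,b]))
E
```

```text
(no output)
```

View pics/pin.png

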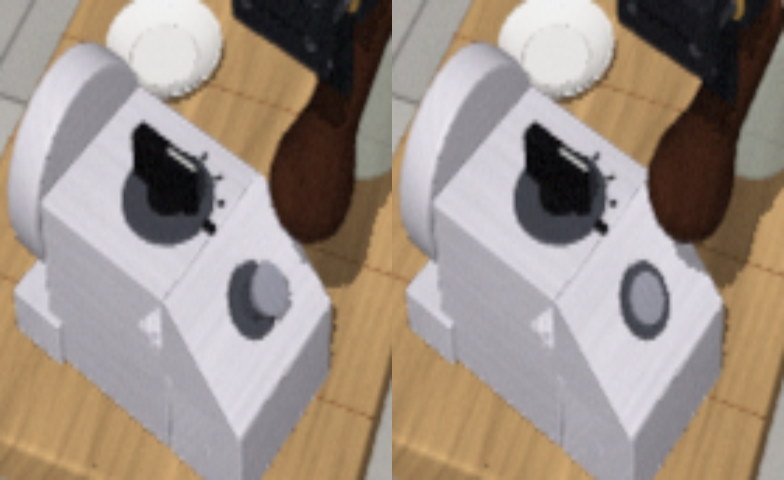

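The pin head, standing proud on the left, is now seated inside its collar on the right. Measured proudness is about 8–9 mm, which puts it roughly 21 mm in, so it is home. I'll return the pestle.

Call:
{"op": "send_rows", "data": {"rows": "0.453 0.642 -0.02 0;0.453 0.642 -0.02 0;0.453 0.642 -0.02 0;0.453 0.642 -0.02 0;0.453 0.642 -0.02 0;0.453 0.642 -0.02 0;0.453 0.642 -0.02 0"}}

```text
clock: 12.95
tool_pos: [0.5351, 0.0415, 0.3378]
eef_rot: [0.988, -0.155, 0.0, 0.003]
contact_force: [-1.0, -1.1, -2.0]
opening: 0.369
finger_force: 60.0
```

Call:
{"op": "send_rows", "data": {"rows": "0.453 0.642 0 -0.0655;0.453 0.642 0 -0.0655;0.453 0.642 0 -0.0655;0.453 0.642 0 -0.0655;0.453 0.642 0 -0.0655;0.453 0.642 0 -0.0655;0.453 0.642 0 -0.0655;0.453 0.642 0 -0.0655;0.453 0.642 0 -0.0655"}}

```text
clock: 13.7
tool_pos: [0.6066, -0.1714, 0.3377]
eef_rot: [0.998, 0.057, -0.001, -0.001]
contact_force: [-0.5, 1.0, -1.9]
opening: 0.367
finger_force: 60.0
```

```bash
python3 - <<'E'
from plant import sensors, eyes
from h import *
np.set_printoptions(precision=4,suppress=True)
s=sensors.get_state();t=np.array(s["tool_pos"]);print(s["clock"],t,s["eef_rot"])
for n in("scene","side"):
    c=eyes.calibration(n);p,d=eyes.snapshot(n);P=cloud(p,d,c);X,Y,Z=[P[...,i] for i in range(3)]
    m=(Z>.185)&(Z<t[2]-.005)&(abs(X-.63)<.1)&(abs(Y+.17)<.07);q=P[m]
    for a in t[2]-np.array([.1,.08,.06,.04,.02]):
        w=q[abs(q[:,2]-a)<.006]
        if len(w):print(n,round(a,3),w.min(0)[:2],w.max(0)[:2])
    print("low",q[:,2].min())
    r=(abs(Z-.16)<.004)&(abs(X-.644)<.09)&(abs(Y+.168)<.09);print("rim",cv2.minEnclosingCircle(P[r][:,:2].astype(np.float32)))
E
```

```text
13.7 [ 0.6066 -0.1714  0.3377] [ 0.9984  0.057  -0.0011 -0.0007]
scene 0.238 [ 0.6467 -0.1875] [ 0.6729 -0.136 ]
scene 0.258 [ 0.637  -0.1943] [ 0.6755 -0.1369]
scene 0.278 [ 0.6305 -0.1904] [ 0.6659 -0.1425]
scene 0.298 [ 0.6265 -0.1846] [ 0.65   -0.1492]
scene 0.318 [ 0.6151 -0.1857] [ 0.6397 -0.1519]
low 0.23351348154353446
rim ((0.643940806388855, -0.16633956134319305), 0.06669918447732925)
side 0.238 [ 0.6169 -0.1615] [ 0.6719 -0.1328]
side 0.258 [ 0.6146 -0.1657] [ 0.6718 -0.1331]
side 0.278 [ 0.6132 -0.1671] [ 0.664  -0.1408]
side 0.298 [ 0.6085 -0.1688] [ 0.6478 -0.1467]
side 0.318 [ 0.5999 -0.168 ] [ 0.6377 -0.149 ]
low 0.22233232818651694
rim ((0.6446663737297058, -0.16555866599082947), 0.0683751180768013)
```

Call:
{"op": "send_rows", "data": {"rows": "0.008 0 0.03 0;0.008 0 0.09 0;0.008 0 0.15 0;0.008 0 0.21 0;0.008 0 0.27 0;0.008 0 0.32 0;0.008 0 0.37 0;0.008 0 0.4 0;0.008 0 0.4 0"}}

```text
clock: 14.55
tool_pos: [0.6084, -0.1704, 0.2165]
eef_rot: [0.998, 0.058, -0.002, -0.001]
contact_force: [-0.2, 0.3, -1.9]
opening: 0.368
finger_force: 60.0
```

Call:
{"op": "send_rows", "data": {"rows": "0 0 0.02 0;0 0 0.04 0;0 0 0.05 0;0 0 0.05 0"}}

```text
clock: 14.88
tool_pos: [0.6098, -0.1716, 0.2036]
eef_rot: [0.998, 0.057, -0.0, 0.0]
contact_force: [0.7, 0.5, -2.6]
opening: 0.368
finger_force: 60.0
```

Call:
{"op": "send_rows", "data": {"rows": "0 0 0.01 0;0 0 0.02 0;0 0 0.03 0;0 0 0.035 0;0 0 0.035 0"}}

```text
clock: 15.3
tool_pos: [0.6117, -0.1716, 0.1943]
eef_rot: [0.998, 0.057, 0.002, 0.0]
contact_force: [3.6, 0.1, 1.6]
opening: 0.365
finger_force: 60.0
```

Call:
{"op": "send_rows", "data": {"rows": "0 0 0 0;0 0 0 0;0 0 0 0;0 0 0 0;0 0 0 0;0 0 0 0;0 0 0 0;0 0 0 0", "jaw": -1, "force": 20}}

```text
clock: 15.97
tool_pos: [0.6097, -0.1717, 0.1934]
eef_rot: [0.998, 0.057, -0.0, 0.0]
contact_force: [0.9, 0.9, 0.5]
opening: 0.951
finger_force: 0.0
```

Call:
{"op": "send_rows", "data": {"rows": "0 0 -0.05 0;0 0 -0.12 0;0 0 -0.2 0;0 0 -0.3 0;0 0 -0.4 0;0 0 -0.5 0;-0.3 0 -0.6 0;-0.5 0 -0.6 0;-0.5 0 -0.6 0;-0.5 0 -0.6 0"}}

```text
clock: 16.8
tool_pos: [0.4572, -0.1895, 0.3741]
eef_rot: [0.998, 0.056, -0.001, 0.001]
contact_force: [-0.6, 0.5, 0.4]
opening: 1.001
finger_force: 0.0
```

```bash
python3 look.py s5 | tail -1; python3 - <<'E'
from plant import sensors, eyes
from h import *
s=sensors.get_state();print(s["clock"],s["tool_pos"],s["contact_force"])
p,d=eyes.snapshot("scene");q=load("s5")["p"]
cv2.imwrite("pics/f.png",np.hstack([p[180:370,140:520,::-1],q[160:350,190:570,::-1]]))
E
```

```text
pin proud pct [0.0064 0.0081 0.0094] 84 yc -0.011283021177490169 0.016696483427020334
16.85 [ 0.45261694 -0.19081316  0.37476923] [-6.40346036  0.67416991 -0.64688474]
```

View pics/f.png

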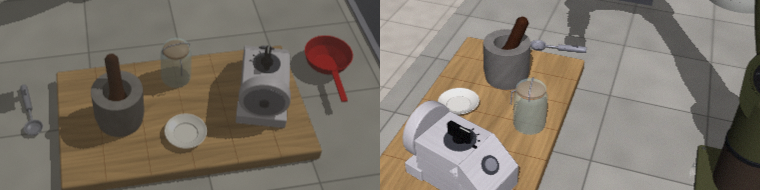

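Both views show the pestle leaning foot down in the upright mortar (top at (112,62) left, (522,22) right). The pin is in at (490,163), the knob is at zero and the bystanders have not moved.

```bash
python3 -c "
from plant import finish_job;print(finish_job())"
```

```text
the job is handed in; nothing more can be done
None
```

The job is handed in: the knob points at zero, one pestle blow drove the lock pin home (about 21 mm in by camera), and the pestle is back in the mortar foot down with nothing else visibly moved.

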